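Set out the lot-marking mat from the bench and the stamp carousel

TASK

Set out the lot-marking mat: lay the ink pad and the bundle of labels flat inside the two metal corner trays that fit them, stand the glue stick in the round cup, and stand the wide wooden stamp, face down, in the pocket of the wooden rest. The wide stamp is in the carousel: turn the black knob until that stamp stands in the opening at the front of the wire guard, then lift it out there. Leave the narrow black stamp standing in the carousel (the second ink pad and glue stick far back on the right, out of reach, are spares and not meant).

Things in the scene. Friction and masses are not known exactly. Their poses are not given: they have to be found in the camera images.
- ink_pad: closed stamp pad, teal lid on a black tin, 62 (x) x 94 (y) x 18 mm, lying loose on the table within reach; lid fixed (a spare of the same look lies out of reach beside the drawer cabinet). Origin: centre of its underside, z up. Grasp across x, 62 mm.
- label_bundle: bundle of white labels with a band, rigid, 48 (x) x 72 (y) x 17 mm, lying flat on the table. Origin: centre of its underside, z up. Grasp across x, 48 mm.
- glue_stick: glue stick standing upright on the table within reach, yellow with a white cap, round, 28 mm diameter, 94 mm tall (another is out of reach behind the bag sealer). Origin: centre of its underside, z up.
- wide_stamp: wide rubber stamp: wooden block 22 (x) x 46 (y) x 22 mm, round wooden handle 22 mm thick, 73 mm tall in all. Origin: centre of its underside, z up. Stands loose in one of the carousel's five pockets (72 degrees apart, centres 77 mm from the axis, its inside 52 mm along the radius x 27 mm, floor 28 mm and rim 48 mm above the table), at first under the guard, 60 degrees or more from the opening.
- narrow_stamp: narrow black rubber stamp, block 22 x 30 x 22 mm, round handle, 73 mm tall, in another pocket of the carousel (a fold-back clip lies in a third, two are empty). Stays in its pocket. Origin: centre of its underside, z up.
- carousel: fixed round base (242 mm) of a turning stamp stand; origin on its axis at table height. A wire guard 112-116 mm up covers its pockets except within 50 degrees of the base's -x, which faces the robot: lift out there. Round black knob on the axis, 37 mm wide, 122-156 mm up; grip it with the TCP 142 mm up to clear the guard. It turns the platter either way, over a full turn; 0.1 N m friction.
- pad_tray: larger flat aluminium tray with raised L-shaped corners, fixed on the grey mat: inside 80 (x) x 112 (y) mm, corners 9 mm high above the tray floor, about 65 mm free between the corners on the long sides for a finger. Origin: centre of its underside, 2 mm above the table; tray floor 3 mm above the origin. The ink pad lies in it with its long side along y (either way round).
- label_tray: smaller flat aluminium tray with raised L-shaped corners, fixed on the mat: inside 66 (x) x 90 (y) mm, corners 9 mm high above the tray floor, about 55 mm free between the corners on the long sides. Origin: centre of its underside, 2 mm above the table; tray floor 3 mm above the origin. The label bundle lies in it with its long side along y (either way round).
- stamp_rest: light wooden block 62 (x) x 86 (y) x 20 mm fixed on the mat, with a rectangular pocket 38 (x) x 62 (y) mm in its top, 14 mm deep. Origin: centre of its underside, 2 mm above the table; pocket floor 6 mm above the origin. The wide stamp stands in it with its block's long side along y (either way round).
- glue_cup: round grey plastic cup fixed on the mat, 64 mm foot, 52 mm outside and 44 mm inside diameter at the mouth, 30 mm high. Origin: centre of its underside, 2 mm above the table; inner floor 6 mm above the origin.
Not all that is in view belongs to the job. Leave any purple look-alike of the label_bundle alone.

How it is judged:
By the outcome, as a careful person would: the job done as asked, in the order asked, and still so for the second after the job is handed in, with the robot touching nothing.
It also fails if it takes over 141 s, if anything falls off the work surface, if the arm or the gripper's body presses on something with over 40 N, if the wrist force passes 120 N, or if a joint passes its speed limit or range.

ROBOT

A 6-joint arm with a two-finger parallel gripper is mounted at the origin on a cart in front of the work surface, level with it; the furniture and walls round the work are solid. World frame = base frame: x ahead of the robot, y to its left, z up, the work surface at z = 0. Lengths are in m, angles in rad, forces in N, time in s.
With the tool pointing down it reaches from about 0.35 to 0.725 m from the base axis. Payload 6 kg.
Tool frame: the origin (TCP) lies between the finger pads, 19 mm behind the fingertips; this is the grasp point; z points along the fingers, y is the line along which they close (so a half turn about z gives the same grasp; the last joint's range is limited). The gripper opens to 85 mm and grips with 20 to 120 N. Pads are 22 mm wide; open, the fingers measure 114 mm over their backs; the gripper's body (76 mm by 85 mm) begins 54 mm behind the grasp point. The pads swing forward as they close: fully open they stand 13 mm farther back than shut.
Start: joints at [1.536, 0.04, 0.085, 0, -1.615, -0.334], TCP at [0.216, 0.56, 0.25] pointing down, gripper open.
Joint ranges: [-2.56, 2.56], [-1.29, 2.01], [-1.08, 1.49], [-3.29, 1.98], [-2.81, -0.18], [-2.99, 2.99]. Speed limits (rad/s): [2.57, 2.57, 3.01, 3.14, 3.14, 3.14].

INTERFACE

Orientations are given as a unit quaternion [w, x, y, z].
In Python, from rig import * gives the robot as it stands.
- The arm moves only by the tool move_arm, never from a script. Its argument "series" is a list of rows, each a list of 3 entries, a list of its own where there are three numbers: the shift along the world's x, y, z normalised to -1 to 1, where 1 is 0.25 m, then the turn about the world's z normalised to -1 to 1, where 1 is 180 degrees, then the closure, from -1 (fully open) to 1 (shut), so that 0 is half open. A call has 1 to 10 rows; each row is the pose to reach, as a shift and turn from the pose commanded when the call began, turning the shorter way round; what a row does not reach only later rows make up. A row lasts 1/10 s, in which the tool goes at most 50 mm and 8.59 degrees, less where a joint would pass 70% of its speed; a pose out of reach is approached as far as the arm can. A call with a number of a shift or a turn outside -1 to 1 is refused whole. A call with a gripper value outside its range is refused whole. The fingers move at their own pace and stop on an object; the grip force is fixed at half the most. Time passes only in rows, so rows that repeat a pose let the fingers close. It gives the time, the measured TCP pose, the force, the opening and the grip force at its end, in the units of the state.
- read_state(): the state, without advancing time (a new reading comes with each control period).
- get_image(name): name is "scene" or "top"; returns a dict with "frame" (384x512x3 uint8, blue, green, red), "fx", "fy", "cx", "cy" (pixels), "dist" ([k1, k2, p1, p2, k3] as OpenCV has them; the pictures are not rectified), "rvec" (rotation vector, rad) and "tvec" (3), from world to camera coordinates, as OpenCV has them. Camera axes: x right, y down, z forward; pixel columns grow to the right and rows downward; lengths in m; the calibration is good to about 2 mm. A picture is of the moment at which its call begins. There is no depth.
- sign_off(): hands the job in; it is judged then, once.
The state is a dict: "t": time; "joint_pos": joint angles; "qd": joint speeds; "joint_efforts": joint torques, N m; "position": TCP position; "eef_rot": TCP orientation; "force": force on the tool from outside, world axes, zero at the start; "torque": the same for the moment, N m; "finger_gap": finger opening in m; "grip_force": force on a finger pad.
Only numpy, scipy, OpenCV 4.12 (cv2) and the standard library are available. Lean on these libraries where they do the work, as an engineer would, in place of code of your own. Each camera call takes 0.05 s, during which the arm holds its last target. There are 200 camera calls.

## Working session

There is one attempt and no reset: what is moved stays moved. The work goes in short steps, Python scripts to look and compute and a tool call to move; the robot and the scene stay as the last step left them, time stands still between calls to the robot, and variables do not carry over. Pictures are saved under pics/ and viewed, at most 17 in all, crops included, and the job is handed in when it is done.

Besides the shell and the picture viewer there is one more tool, called as a command line: name --argument value ..., lists and objects as JSON in quotes. move_arm: Moves the arm, as the interface text tells. Scaled input: -1 to 1 covers 0.25 m each way for a shift and 180 degrees each way for a turn. Its arguments: {"type":"object","properties":{"series":{"type":"array"}},"required":["series"]}

```bash
mkdir -p pics; cat > h.py <<'E'
from rig import *
import cv2, numpy as np
def snap(n,f):
    d=get_image(n); cv2.imwrite(f'pics/{f}.png',d['frame']); np.save(f'pics/{f}.npy',d,allow_pickle=True); return d
def load(f): return np.load(f'pics/{f}.npy',allow_pickle=True).item()
def w(d,uv,z):
    K=np.array([[d['fx'],0,d['cx']],[0,d['fy'],d['cy']],[0,0,1]],float)
    p=cv2.undistortPoints(np.array(uv,float).reshape(-1,1,2),K,np.array(d['dist'],float)).reshape(-1,2)
    R=cv2.Rodrigues(np.array(d['rvec'],float))[0]; c=-R.T@np.array(d['tvec'],float).ravel()
    r=np.c_[p,np.ones(len(p))]@R
    return c+r*((z-c[2])/r[:,2])[:,None]
def px(d,P):
    K=np.array([[d['fx'],0,d['cx']],[0,d['fy'],d['cy']],[0,0,1]],float)
    return cv2.projectPoints(np.array(P,float).reshape(-1,1,3),np.array(d['rvec'],float),np.array(d['tvec'],float),K,np.array(d['dist'],float))[0].reshape(-1,2)
def crop(f,x0,y0,x1,y1,s,o):
    i=cv2.imread(f'pics/{f}.png')[y0:y1,x0:x1]; cv2.imwrite(f'pics/{o}.png',cv2.resize(i,None,fx=s,fy=s,interpolation=cv2.INTER_CUBIC))
E
python3 - <<'E'
from h import *
a=snap('top','t0'); b=snap('scene','s0')
for d in(a,b):
    R=cv2.Rodrigues(np.array(d['rvec'],float))[0]; print(-R.T@np.array(d['tvec']).ravel(),d['fx'])
s=read_state(); print(s)
cv2.imwrite('pics/t0b.png',cv2.resize(a['frame'],(768,576),interpolation=cv2.INTER_CUBIC))
cv2.imwrite('pics/s0b.png',cv2.resize(b['frame'],(768,576),interpolation=cv2.INTER_CUBIC))
E
```

```text
[ 0.3584137  -0.08787433  1.20625   ] 362.3060778964086
[ 0.12373421 -0.95551318  0.93731386] 361.7508219448849
{'t': 0.1, 'joint_pos': array([ 1.53573200e+00,  4.07733171e-02,  8.39354010e-02, -3.82419889e-04,
       -1.61547658e+00, -3.33714134e-01]), 'qd': array([-0.00050224, -0.00083563,  0.00120961,  0.00039325, -0.00027003,
       -0.00152833]), 'joint_efforts': array([-5.35042680e-03, -3.69351912e+01,  3.48279119e+01,  6.95175603e+00,
       -4.59384391e-03, -6.97713332e-06]), 'position': array([0.21612054, 0.55945965, 0.24908515]), 'eef_rot': array([ 7.79057536e-04,  9.83049655e-01, -1.83337840e-01, -7.59701143e-05]), 'force': array([-0.2280085 ,  0.65378814, -0.30565046]), 'torque': array([ 0.03344628,  0.05703899, -0.03812054]), 'grip_force': 0.0, 'finger_gap': 0.08530000283623546}
```

View pics/t0b.png

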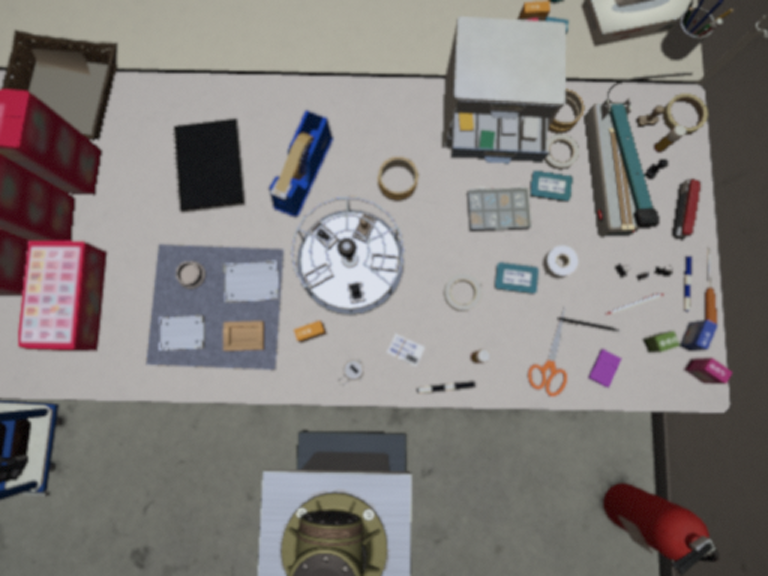

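View pics/s0b.png

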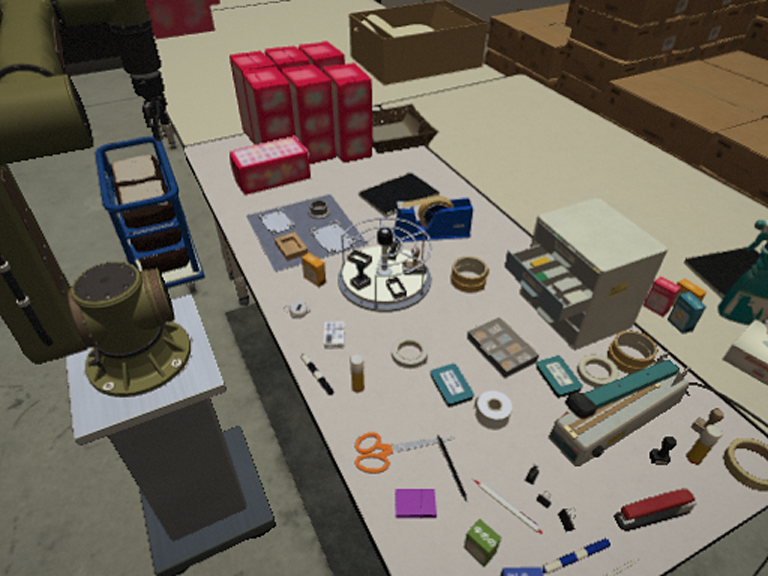

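Two views. Top picture (768-wide): the ink pads are at (516,278) and (551,186). The second lies beside the cabinet, so it is the spare and the first is meant. The white labels are at (405,348); the purple piece at (604,368) is the look-alike. The glue stick is at (480,356), with its spare by the bag sealer at (675,135). The mat is at (215,305) and the carousel knob at (347,248). I'll confirm these in crops.

```bash
python3 - <<'E'
from h import *
crop('t0',95,125,285,260,4,'c1'); crop('t0',250,160,375,265,6,'c2'); crop('s0',160,110,300,225,5.5,'c3')
E
```

```text
(no output)
```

View pics/c1.png

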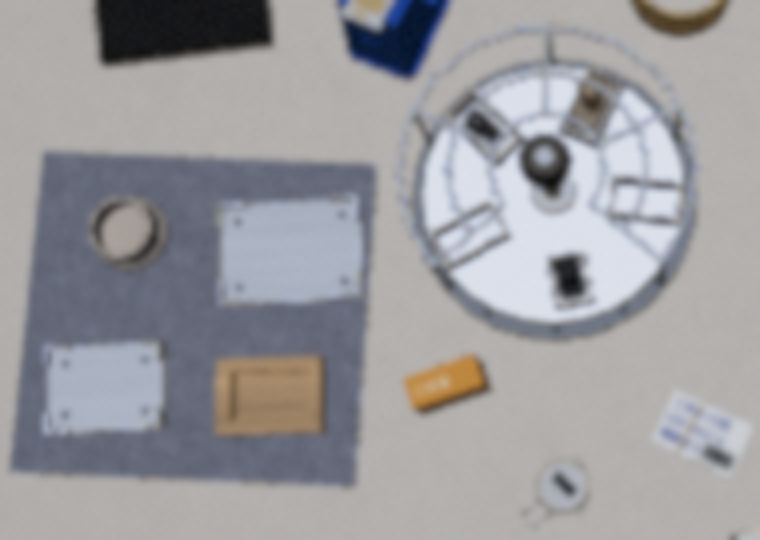

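View pics/c2.png

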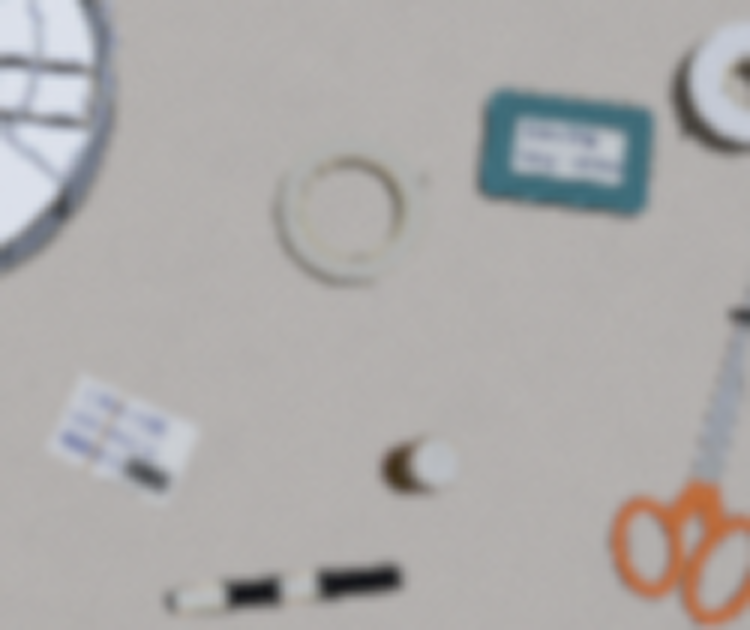

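View pics/c3.png

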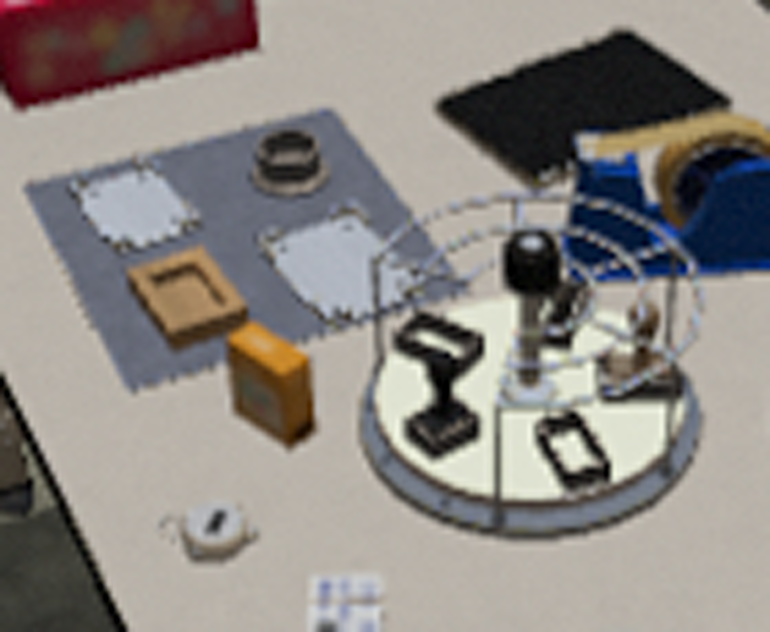

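```bash
cat >> h.py <<'E'
def rect(d,uv,z,name):
    p=w(d,uv,z)[:,:2]; c=p.mean(0)
    # corners order: top-left,top-right,bot-right,bot-left in image ; long/horizontal edge along -y world
    e=(p[1]-p[0]+p[2]-p[3])/2; f=(p[0]-p[3]+p[1]-p[2])/2
    print(name,c.round(4),'horiz',np.linalg.norm(e).round(4),'vert',np.linalg.norm(f).round(4),'yaw(h)',np.degrees(np.arctan2(e[0],-e[1])).round(1)*-1,'yaw(v)',np.degrees(np.arctan2(f[1],f[0])).round(1))
    return c
c1=lambda L:[(x/4+95-.375,y/4+125-.375) for x,y in L]
c2=lambda L:[(x/6+250-.417,y/6+160-.417) for x,y in L]
c3=lambda L:[(x/5.5+160-.41,y/5.5+110-.41) for x,y in L]
E
python3 - <<'E'
from h import *
d=load('t0'); s=load('s0')
rect(d,c2([(488,90),(652,107),(643,213),(480,195)]),.018,'ink')
rect(d,c2([(85,375),(200,432),(168,503),(48,447)]),.017,'lab')
rect(d,c1([(220,200),(360,195),(362,297),(218,305)]),.014,'padtray')
rect(d,c1([(43,345),(163,342),(165,427),(45,435)]),.014,'labtray')
rect(d,c1([(216,357),(323,355),(322,436),(215,436)]),.022,'rest')
rect(d,c1([(43,153),(375,165),(355,485),(12,470)]),.002,'mat')
print('glue',w(d,c2([(434,463)]),.094))
print('cup top',w(d,c1([(127,229)]),.032),'scene',w(s,c3([(290,152)]),.032))
print('car disc',w(d,c1([(415,198),(692,198),(554,60),(556,340)]),.02))
print('knob top c',w(d,c1([(544,160)]),.15),'scene',w(s,c3([(531,262)]),.139))
print('wide top',w(d,c1([(588,95)]),.1),'clip',w(d,c1([(484,130)]),.04),'narrow block',w(d,c1([(570,290)]),.05), 'pockets',w(d,c1([(470,235),(648,200)]),.048))
E
```

```text
ink [ 0.5782 -0.3866] horiz 0.0914 vert 0.0601 yaw(h) 5.1 yaw(v) -5.7
lab [ 0.4142 -0.1434] horiz 0.0707 vert 0.0432 yaw(h) 24.6 yaw(v) -25.1
padtray [0.5601 0.2033] horiz 0.1185 vert 0.0877 yaw(h) -3.8 yaw(v) 3.3
labtray [0.442  0.3498] horiz 0.0987 vert 0.0722 yaw(h) -3.8 yaw(v) 5.7
rest [0.4369 0.2116] horiz 0.0873 vert 0.0652 yaw(h) -1.7 yaw(v) 2.6
mat [0.5041 0.2816] horiz 0.2835 vert 0.2688 yaw(h) 1.2 yaw(v) -0.7
glue [[ 0.40146732 -0.29709519  0.094     ]]
cup top [[0.57112984 0.33422815 0.032     ]] scene [[0.56706188 0.32954507 0.032     ]]
car disc [[ 0.60432318  0.09990123  0.02      ]
 [ 0.60891224 -0.13140545  0.02      ]
 [ 0.72609252 -0.01273461  0.02      ]
 [ 0.48751171 -0.02116381  0.02      ]]
knob top c [[ 0.60822911 -0.01571197  0.15      ]] scene [[ 0.6087041  -0.01475864  0.139     ]]
wide top [[ 0.67324301 -0.04540389  0.1       ]] clip [[0.65869461 0.04218074 0.04      ]] narrow block [[ 0.52494565 -0.03299245  0.05      ]] pockets [[ 0.56875168  0.04948592  0.048     ]
 [ 0.60061884 -0.0945136   0.048     ]]
```

Crops confirm the following:
- **Ink pad:** teal, at c2 (566,152), measured 0.091 x 0.060 m, in reach at r = 0.70. The spare is out by the cabinet.
- **Labels:** white bundle at c2 (124,440).
- **Glue stick:** cap at c2 (434,463).
- **Carousel:** the wide wooden stamp is at the back, c1 (592,103), at about -24°. The narrow black one stands in the opening, c1 (570,290).

I'll go to the ink pad first.

move_arm --series '[[[0.368,-0.96,0],-0.21,-1],[[0.368,-0.96,0],-0.21,-1],[[0.368,-0.96,0],-0.21,-1],[[0.368,-0.96,0],-0.21,-1],[[0.368,-0.96,0],-0.21,-1],[[0.368,-0.96,0],-0.21,-1]]'

```text
t: 0.7
position: [0.3095, 0.3163, 0.251]
eef_rot: [-0.001, 0.87, -0.494, 0.0]
force: [0.8, 0.2, 0.4]
finger_gap: 0.0853
grip_force: 0.0
```

move_arm --series '[[[0.368,-0.96,0],-0.2,-1],[[0.368,-0.96,0],-0.2,-1],[[0.368,-0.96,0],-0.2,-1],[[0.368,-0.96,0],-0.2,-1],[[0.368,-0.96,0],-0.2,-1],[[0.368,-0.96,0],-0.2,-1]]'

```text
t: 1.3
position: [0.4011, 0.0757, 0.25]
eef_rot: [-0.0, -0.674, 0.739, -0.0]
force: [0.8, 0.0, -0.0]
finger_gap: 0.0856
grip_force: 0.0
```

move_arm --series '[[[0.368,-0.96,0],0,-1],[[0.368,-0.96,0],0,-1],[[0.368,-0.96,0],0,-1],[[0.368,-0.96,0],0,-1],[[0.368,-0.96,0],0,-1],[[0.368,-0.96,0],0,-1]]'

```text
t: 1.9
position: [0.4929, -0.1637, 0.2479]
eef_rot: [-0.002, -0.675, 0.738, 0.001]
force: [-1.1, 0.7, -0.6]
finger_gap: 0.0852
grip_force: 0.0
```

move_arm --series '[[[0.344,-0.9,-0.4],0,-1],[[0.344,-0.9,-0.4],0,-1],[[0.344,-0.9,-0.4],0,-1],[[0.344,-0.9,-0.4],0,-1],[[0.344,-0.9,-0.4],0,-1],[[0.344,-0.9,-0.4],0,-1],[[0.344,-0.9,-0.4],0,-1]]'

```text
t: 2.6
position: [0.5782, -0.3853, 0.1465]
eef_rot: [-0.001, -0.676, 0.737, 0.002]
force: [-0.0, 0.8, 0.4]
finger_gap: 0.0851
grip_force: 0.0
```

move_arm --series '[[[0,0,-0.36],0,-1],[[0,0,-0.36],0,-1],[[0,0,-0.44],0,-1],[[0,0,-0.506],0,-1],[[0,0,-0.506],0,-1]]'

```text
t: 3.1
position: [0.578, -0.3835, 0.0222]
eef_rot: [-0.0, -0.677, 0.736, 0.001]
force: [-0.1, 0.5, 0.1]
finger_gap: 0.0853
grip_force: 0.0
```

move_arm --series '[[[0,0,0],0,1],[[0,0,0],0,1],[[0,0,0],0,1],[[0,0,0],0,1],[[0,0,0],0,1],[[0,0,0],0,1]]'

```text
t: 3.7
position: [0.5799, -0.3859, 0.0268]
eef_rot: [0.001, -0.676, 0.737, -0.002]
force: [0.9, 2.4, 6.9]
finger_gap: 0.0587
grip_force: 65.1
```

move_arm --series '[[[0,0,0.2],0,1],[[0,0,0.4],0,1],[[0,0,0.6],0,1],[[0,0,0.6],0,1],[[0,0,0.6],0,1]]'

```text
t: 4.2
position: [0.579, -0.3856, 0.1762]
eef_rot: [0.001, -0.676, 0.737, -0.002]
force: [0.2, -0.4, -2.2]
finger_gap: 0.0587
grip_force: 65.0
```

```bash
python3 - <<'E'
from h import *
a=snap('top','t1'); b=snap('scene','s1'); s=read_state(); print(s['position'],s['finger_gap'],s['force'],s['grip_force'])
crop('s1',230,190,380,290,4,'c4'); crop('t1',280,110,400,220,4,'c4b')
i,j=cv2.imread('pics/c4.png'),cv2.imread('pics/c4b.png')
cv2.imwrite('pics/c5.png',cv2.resize(np.hstack([i,cv2.resize(j,(j.shape[1]*i.shape[0]//j.shape[0],i.shape[0]))]),(790,300)))
E
```

```text
[ 0.57787607 -0.38494043  0.17217857] 0.059031012691632426 [-0.14707116  0.20673447 -1.44739375] 65.02788305282593
```

View pics/c5.png

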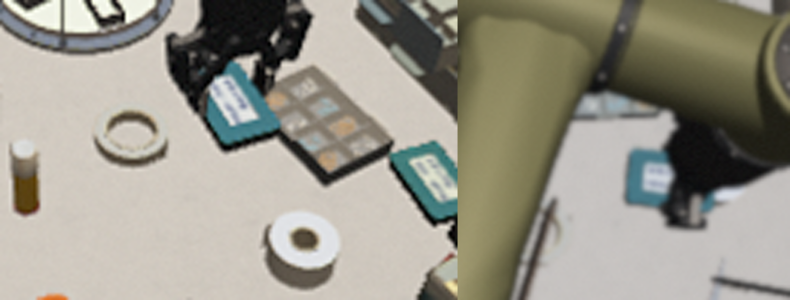

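The pad is held level between the fingers at c5 (235,105). On to the pad tray.

move_arm --series '[[[0,0.1,0.3],0.047,1],[[0,0.2,0.4],0.047,1],[[0,0.4,0.4],0.047,1],[[0,0.6,0.4],0.047,1],[[0,0.8,0.4],0.047,1],[[0,1.0,0.4],0.047,1],[[0,1.0,0.4],0.047,1]]'

```text
t: 5.0
position: [0.578, -0.1308, 0.2719]
eef_rot: [0.0, 0.73, -0.683, -0.001]
force: [-0.3, -0.5, -0.8]
finger_gap: 0.0591
grip_force: 65.1
```

move_arm --series '[[[-0.04,0.2,0],0,1],[[-0.04,0.4,0],0,1],[[-0.04,0.6,0],0,1],[[-0.04,0.8,0],0,1],[[-0.04,1.0,0],0,1],[[-0.04,1.0,0],0,1]]'

```text
t: 5.6
position: [0.5675, 0.1194, 0.2706]
eef_rot: [0.002, 0.73, -0.683, -0.001]
force: [0.2, -0.6, -2.3]
finger_gap: 0.0586
grip_force: 65.1
```

move_arm --series '[[[-0.032,0.2,-0.1],0,1],[[-0.032,0.352,-0.2],0,1],[[-0.032,0.352,-0.4],0,1],[[-0.032,0.352,-0.6],0,1],[[-0.032,0.352,-0.7],0,1],[[-0.032,0.352,-0.7],0,1]]'

```text
t: 6.2
position: [0.5573, 0.2004, 0.0917]
eef_rot: [0.006, 0.728, -0.685, -0.002]
force: [-0.0, -1.2, -0.6]
finger_gap: 0.0589
grip_force: 65.1
```

move_arm --series '[[[0,0,-0.16],0,1],[[0,0,-0.24],0,1],[[0,0,-0.276],0,1],[[0,0,-0.276],0,1],[[0,0,-0.276],0,1]]'

```text
t: 6.7
position: [0.5615, 0.2028, 0.0318]
eef_rot: [-0.001, 0.729, -0.685, 0.001]
force: [-0.7, -0.6, 2.8]
finger_gap: 0.0593
grip_force: 68.5
```

move_arm --series '[[[0,0,0],0,0.2],[[0,0,0],0,-0.5],[[0,0,0],0,-0.8],[[0,0,0],0,-0.8],[[0,0,0.2],0,-0.8],[[0,0,0.4],0,-0.8],[[0,0,0.6],0,-1],[[0,0,0.6],0,-1]]'

```text
t: 7.5
position: [0.5633, 0.2036, 0.1889]
eef_rot: [-0.006, 0.729, -0.685, 0.003]
force: [0.5, 0.7, 1.3]
finger_gap: 0.0854
grip_force: 0.0
```

move_arm --series '[[[-0.4,-1,0],-0.158,-1],[[-0.4,-1,0],-0.158,-1],[[-0.4,-1,0],-0.158,-1],[[-0.4,-1,0],-0.158,-1],[[-0.4,-1,0],-0.158,-1],[[-0.4,-1,0],-0.158,-1]]'

```text
t: 8.1
position: [0.4589, -0.0501, 0.1797]
eef_rot: [0.0, -0.537, 0.844, -0.0]
force: [0.5, 0.2, 0.7]
finger_gap: 0.0857
grip_force: 0.0
```

```bash
python3 - <<'E'
from h import *
a=snap('scene','s2'); b=snap('top','t2')
i=cv2.resize(a['frame'][100:240,150:310],None,fx=4,fy=4,interpolation=cv2.INTER_CUBIC)
cv2.imwrite('pics/c6.png',i)
E
```

```text
(no output)
```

View pics/c6.png

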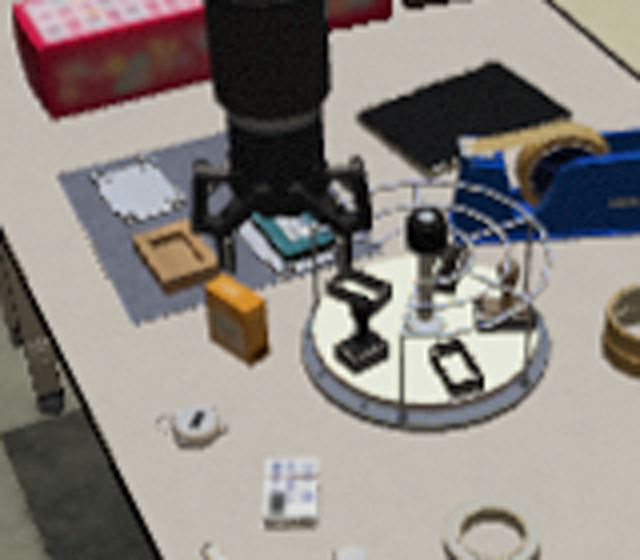

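The ink pad sits in the pad tray around c6 (290,232), partly hidden by the gripper. I'll check it fully later. Labels next.

move_arm --series '[[[-0.092,-0.193,0],0,-1],[[-0.183,-0.386,0],0,-1],[[-0.183,-0.386,-0.2],0,-1],[[-0.183,-0.386,-0.4],0,-1],[[-0.183,-0.386,-0.55],0,-1],[[-0.183,-0.386,-0.624],0,-1],[[-0.183,-0.386,-0.624],0,-1]]'

```text
t: 8.9
position: [0.4125, -0.1434, 0.0201]
eef_rot: [-0.003, -0.538, 0.843, 0.002]
force: [-1.1, 0.2, -0.3]
finger_gap: 0.0855
grip_force: 0.0
```

move_arm --series '[[[0,0,0],0,1],[[0,0,0],0,1],[[0,0,0],0,1],[[0,0,0],0,1],[[0,0,0],0,1],[[0,0,0],0,1],[[0,0,0],0,1]]'

```text
t: 9.6
position: [0.416, -0.1438, 0.0255]
eef_rot: [0.001, -0.538, 0.843, -0.001]
force: [-1.2, 0.9, 5.9]
finger_gap: 0.0431
grip_force: 61.5
```

move_arm --series '[[[0,0,0.2],0,1],[[0,0,0.4],0,1],[[0,0,0.6],0,1],[[0,0,0.6],0,1]]'

```text
t: 10.0
position: [0.4174, -0.1446, 0.1819]
eef_rot: [0.005, -0.538, 0.843, -0.004]
force: [1.1, 0.8, -0.8]
finger_gap: 0.0427
grip_force: 61.4
```

move_arm --series '[[[0.056,0.2,0.1],0.162,1],[[0.056,0.4,0.1],0.162,1],[[0.056,0.6,0.1],0.162,1],[[0.056,0.8,0.1],0.162,1],[[0.056,1.0,0.1],0.162,1],[[0.056,1.0,0.1],0.162,1]]'

```text
t: 10.6
position: [0.4279, 0.1103, 0.198]
eef_rot: [-0.0, 0.735, -0.678, -0.001]
force: [0.9, -0.1, -0.1]
finger_gap: 0.0429
grip_force: 61.3
```

move_arm --series '[[[0.055,0.2,0],0,1],[[0.055,0.4,0],0,1],[[0.055,0.6,0],0,1],[[0.055,0.8,0],0,1],[[0.055,0.973,0],0,1],[[0.055,0.973,-0.2],0,1],[[0.055,0.973,-0.4],0,1],[[0.055,0.973,-0.4],0,1]]'

```text
t: 11.4
position: [0.439, 0.346, 0.09]
eef_rot: [0.007, 0.733, -0.681, -0.0]
force: [-1.1, 0.1, -1.2]
finger_gap: 0.0431
grip_force: 61.4
```

```bash
python3 - <<'E'
from h import *
s=read_state(); print(s['position'],s['eef_rot'])
a=snap('scene','s3')
i=cv2.resize(a['frame'][100:210,140:260],None,fx=5,fy=5,interpolation=cv2.INTER_CUBIC)
cv2.imwrite('pics/c7.png',i)
E
```

```text
[0.43901777 0.34602291 0.08999213] [ 7.23377171e-03  7.32534838e-01 -6.80691021e-01 -3.42221169e-04]
```

View pics/c7.png

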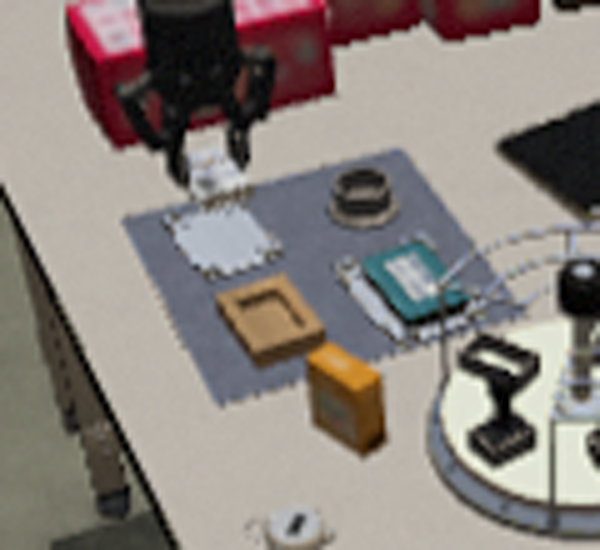

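```bash
python3 - <<'E'
from h import *
d=load('s3'); i=cv2.resize(d['frame'][100:210,140:260],None,fx=6,fy=6,interpolation=cv2.INTER_CUBIC)
def q(cx,cy,yaw,a,b,z,col):
    t=np.radians(yaw);R=np.array([[np.cos(t),-np.sin(t)],[np.sin(t),np.cos(t)]])
    P=np.array([[x*a/2,y*b/2] for x,y in((1,1),(1,-1),(-1,-1),(-1,1))])@R.T+[cx,cy]
    u=((px(d,np.c_[P,np.full(4,z)])-[140,100]+.5)*6).astype(int); cv2.polylines(i,[u],True,col,1)
q(.5601,.2033,3.5,.088,.118,.005,(0,0,255)); q(.5601,.2033,3.5,.062,.094,.023,(0,255,255)); q(.5601,.2033,3.5,.088,.118,.014,(255,0,255))
q(.442,.3498,4.5,.072,.098,.005,(0,0,255)); q(.442,.3498,4.5,.072,.098,.014,(255,0,255)); q(.4369,.2116,2.1,.062,.086,.022,(0,255,0))
t=np.linspace(0,6.28,60)
for r,z in((.026,.032),(.032,.003)):
    u=((px(d,np.c_[.569+r*np.cos(t),.332+r*np.sin(t),0*t+z])-[140,100]+.5)*6).astype(int); cv2.polylines(i,[u],True,(255,255,0),1)
cv2.imwrite('pics/c8.png',i)
E
```

```text
(no output)
```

View pics/c8.png

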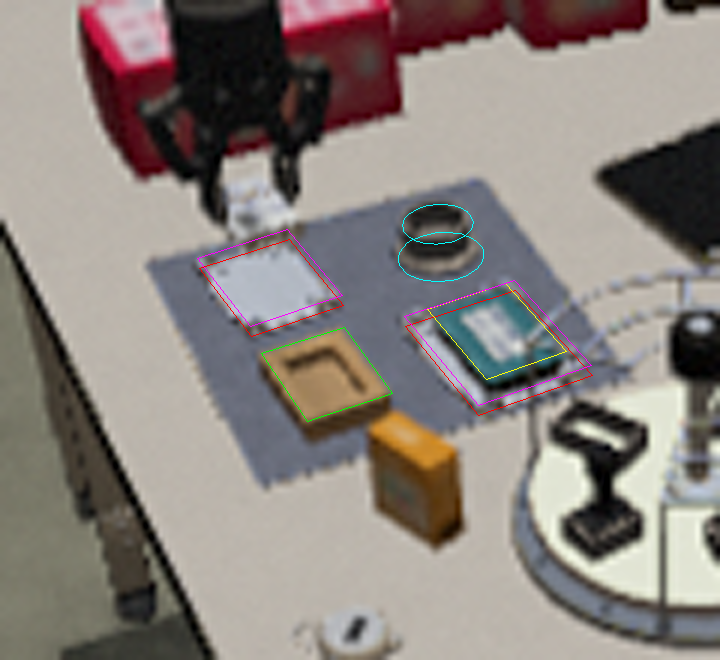

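The overlay fits: the ink pad is inside its tray (yellow outline at c8 (497,335)), and the tray, rest and cup estimates match. Placing the labels.

move_arm --series '[[[0,0,-0.16],0,1],[[0,0,-0.24],0,1],[[0,0,-0.276],0,1],[[0,0,-0.276],0,1],[[0,0,-0.276],0,1]]'

```text
t: 11.95
position: [0.4435, 0.3504, 0.0324]
eef_rot: [-0.002, 0.733, -0.68, 0.0]
force: [-0.0, -0.4, -0.2]
finger_gap: 0.0428
grip_force: 61.4
```

move_arm --series '[[[0,0,0],0,0.3],[[0,0,0],0,-0.4],[[0,0,0],0,-0.6],[[0,0,0],0,-0.6],[[0,0,0.2],0,-0.6],[[0,0,0.4],0,-0.6],[[0,0,0.6],0,-0.6],[[0,0,0.6],0,-0.6]]'

```text
t: 12.75
position: [0.4448, 0.3513, 0.1888]
eef_rot: [-0.007, 0.733, -0.68, 0.0]
force: [0.2, 0.5, 0.5]
finger_gap: 0.0682
grip_force: 0.0
```

move_arm --series '[[[-0.06,-0.2,0],0,-0.6],[[-0.06,-0.4,0],0,-0.6],[[-0.06,-0.6,0],0,-0.6],[[-0.06,-0.8,0],0,-0.6],[[-0.06,-1,0],0,-0.6],[[-0.06,-1,0],0,-0.6]]'

```text
t: 13.35
position: [0.4272, 0.0955, 0.1802]
eef_rot: [-0.001, 0.731, -0.682, 0.0]
force: [0.4, -0.3, 0.2]
finger_gap: 0.0687
grip_force: 0.0
```

move_arm --series '[[[-0.06,-0.2,0],0,-0.6],[[-0.06,-0.4,0],0,-0.6],[[-0.06,-0.6,0],0,-0.6],[[-0.06,-0.8,0],0,-0.6],[[-0.06,-1,0],0,-0.6],[[-0.06,-1,0],0,-0.6]]'

```text
t: 13.95
position: [0.4113, -0.1553, 0.1792]
eef_rot: [0.001, 0.73, -0.683, 0.0]
force: [-0.0, 0.1, 0.0]
finger_gap: 0.0685
grip_force: 0.0
```

move_arm --series '[[[-0.042,-0.2,0],0,-0.6],[[-0.042,-0.4,0],0,-0.6],[[-0.042,-0.587,0],0,-0.6],[[-0.042,-0.587,0],0,-0.6]]'

```text
t: 14.35
position: [0.4008, -0.301, 0.1782]
eef_rot: [0.001, 0.731, -0.682, -0.001]
force: [-0.2, 1.3, -0.3]
finger_gap: 0.0685
grip_force: 0.0
```

```bash
python3 - <<'E'
from h import *
s=read_state(); print(s['position'],s['eef_rot'])
a=snap('scene','s4')
i=cv2.resize(a['frame'][100:275,140:290],None,fx=3.4,fy=3.4,interpolation=cv2.INTER_CUBIC)
def at(p): return tuple(((px(a,[p])[0]-[140,100]+.5)*3.4).astype(int).tolist())
for p in([.4015,-.297,0],[.4015,-.297,.094]): cv2.circle(i,at(p),3,(0,0,255),1)
cv2.imwrite('pics/c9.png',i)
E
```

```text
[ 0.40080712 -0.30101672  0.17815563] [ 0.00100412  0.73093313 -0.68244757 -0.00103167]
```

View pics/c9.png

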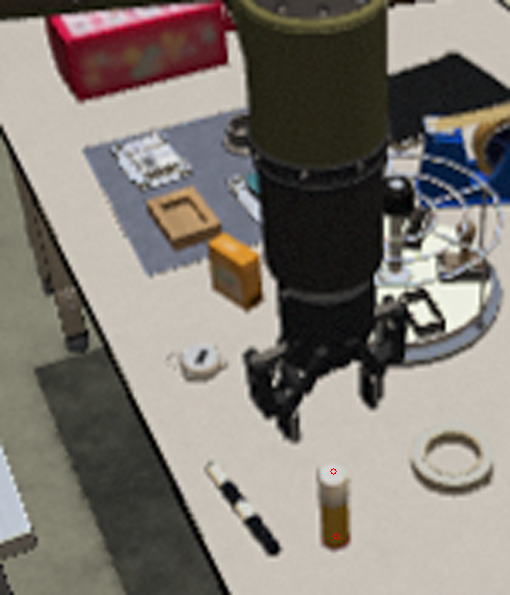

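The glue stick's projected axis fits, cap at c9 (333,471). The labels lie in their tray at c9 (150,160). Gripping the glue.

move_arm --series '[[[0,0,-0.15],0,-0.6],[[0,0,-0.3],0,-0.6],[[0,0,-0.47],0,-0.6],[[0,0,-0.47],0,-0.6],[[0,0,-0.47],0,1],[[0,0,-0.47],0,1],[[0,0,-0.47],0,1],[[0,0,-0.47],0,1],[[0,0,-0.47],0,1],[[0,0,-0.47],0,1]]'

```text
t: 15.4
position: [0.4032, -0.298, 0.0649]
eef_rot: [-0.001, 0.733, -0.68, 0.002]
force: [-0.1, 1.8, 7.4]
finger_gap: 0.0261
grip_force: 58.2
```

move_arm --series '[[[0,0,0],0,1],[[0,0,0.2],0,1],[[0,0,0.4],0,1],[[0,0,0.6],0,1],[[0,0,0.7],0,1],[[0,0,0.7],0,1]]'

```text
t: 16.0
position: [0.4031, -0.2983, 0.2431]
eef_rot: [-0.002, 0.733, -0.68, 0.005]
force: [-0.9, -1.0, 0.2]
finger_gap: 0.0257
grip_force: 58.7
```

move_arm --series '[[[0.04,0.2,0],0,1],[[0.04,0.4,0],0,1],[[0.04,0.6,0],0,1],[[0.04,0.8,0],0,1],[[0.04,1,0],0,1],[[0.04,1,0],0,1]]'

```text
t: 16.6
position: [0.4116, -0.0422, 0.2367]
eef_rot: [-0.001, 0.736, -0.677, -0.0]
force: [0.1, 0.0, -0.2]
finger_gap: 0.0264
grip_force: 58.7
```

move_arm --series '[[[0.04,0.2,0],0,1],[[0.04,0.4,0],0,1],[[0.04,0.6,0],0,1],[[0.04,0.8,0],0,1],[[0.04,1,0],0,1],[[0.04,1,0],0,1]]'

```text
t: 17.2
position: [0.421, 0.2064, 0.2354]
eef_rot: [0.001, 0.734, -0.679, -0.001]
force: [0.3, -0.4, -0.5]
finger_gap: 0.0258
grip_force: 58.7
```

move_arm --series '[[[0.15,0.13,0],0,1],[[0.3,0.26,0],0,1],[[0.45,0.39,-0.05],0,1],[[0.59,0.516,-0.1],0,1],[[0.59,0.516,-0.25],0,1],[[0.59,0.516,-0.4],0,1],[[0.59,0.516,-0.4],0,1]]'

```text
t: 17.9
position: [0.5671, 0.3292, 0.1288]
eef_rot: [0.006, 0.732, -0.681, -0.001]
force: [-0.7, -0.3, -1.8]
finger_gap: 0.0265
grip_force: 59.0
```

```bash
python3 - <<'E'
from h import *
s=read_state(); print(s['position'],s['eef_rot'])
a=snap('scene','s5')
i=cv2.resize(a['frame'][80:190,150:270],None,fx=5,fy=5,interpolation=cv2.INTER_CUBIC)
cv2.imwrite('pics/c10.png',i)
E
```

```text
[0.56711159 0.32919778 0.12879721] [ 0.0063501   0.73234402 -0.68090387 -0.00135622]
```

View pics/c10.png

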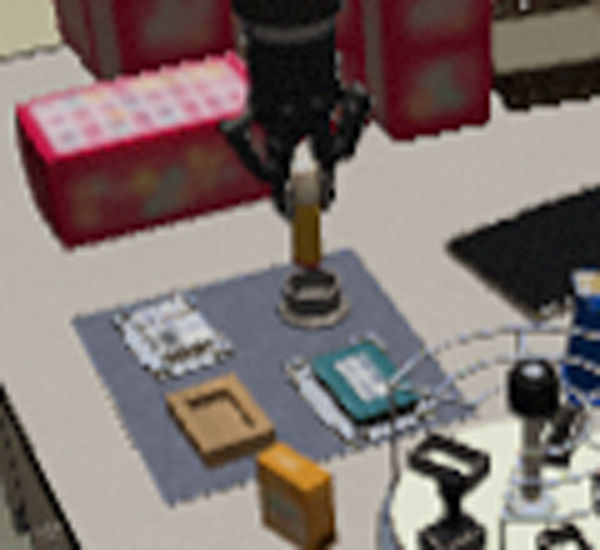

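The glue hangs over the cup: its base is at c10 (308,262) and the cup mouth at (314,287). I'll nudge about 3 mm in +x and lower it.

move_arm --series '[[[0.012,0,-0.05],0,1],[[0.012,0,-0.14],0,1],[[0.012,0,-0.22],0,1],[[0.012,0,-0.264],0,1],[[0.012,0,-0.264],0,1],[[0.012,0,-0.264],0,1]]'

```text
t: 18.55
position: [0.5734, 0.3334, 0.0745]
eef_rot: [-0.003, 0.733, -0.68, -0.0]
force: [-0.4, 3.8, 1.7]
finger_gap: 0.0258
grip_force: 58.5
```

move_arm --series '[[[0,0,0],0,0.5],[[0,0,0],0,0],[[0,0,0],0,-0.4],[[0,0,0],0,-0.6],[[0,0,0],0,-0.6],[[0,0,0.2],0,-0.6],[[0,0,0.4],0,-0.6],[[0,0,0.6],0,-0.6],[[0,0,0.6],0,-0.6]]'

```text
t: 19.45
position: [0.5749, 0.3322, 0.2311]
eef_rot: [-0.007, 0.733, -0.681, 0.002]
force: [-0.1, -1.0, 1.9]
finger_gap: 0.0684
grip_force: 0.0
```

move_arm --series '[[[0.144,-0.2,0.1],0.2,-0.6],[[0.144,-0.4,0.1],0.2,-0.6],[[0.144,-0.6,0.1],0.2,-0.6],[[0.144,-0.8,0.1],0.2,-0.6],[[0.144,-1,0.1],0.2,-0.6],[[0.144,-1,0.1],0.2,-0.6]]'

```text
t: 20.05
position: [0.6081, 0.0772, 0.2464]
eef_rot: [0.0, 0.907, -0.422, 0.0]
force: [-0.4, -0.2, -0.2]
finger_gap: 0.0681
grip_force: 0.0
```

move_arm --series '[[[0,-0.2,0],0.208,-0.6],[[0,-0.389,0],0.208,-0.6],[[0,-0.389,0],0.208,-0.6],[[0,-0.389,0],0.208,-0.6],[[0,-0.389,0],0.208,-0.6],[[0,-0.389,0],0.208,-0.6]]'

```text
t: 20.65
position: [0.6083, -0.0156, 0.2455]
eef_rot: [0.0, 0.994, -0.107, -0.0]
force: [-0.2, 0.4, 0.2]
finger_gap: 0.0681
grip_force: 0.0
```

```bash
python3 - <<'E'
from h import *
s=read_state(); print(s['position'],s['eef_rot'],s['joint_pos'].round(2))
a=snap('scene','s6')
i=cv2.resize(a['frame'][80:210,160:310],None,fx=5,fy=5,interpolation=cv2.INTER_CUBIC)
def at(p): return tuple(((px(a,[p])[0]-[160,80]+.5)*5).astype(int).tolist())
cv2.circle(i,at([.608,-.0153,.156]),3,(0,0,255),1)
P=[[.608+.077*np.cos(t),-.0153+.077*np.sin(t),.028] for t in np.radians(-24+72*np.arange(5))]
for p in P: cv2.circle(i,at(p),3,(0,255,255),1)
cv2.imwrite('pics/c11.png',i)
E
```

```text
[ 0.6082632  -0.01563412  0.2455421 ] [ 1.68301081e-04  9.94234619e-01 -1.07226102e-01 -2.37484850e-04] [ 0.3   0.06  0.1   0.   -1.61  1.05]
```

View pics/c11.png

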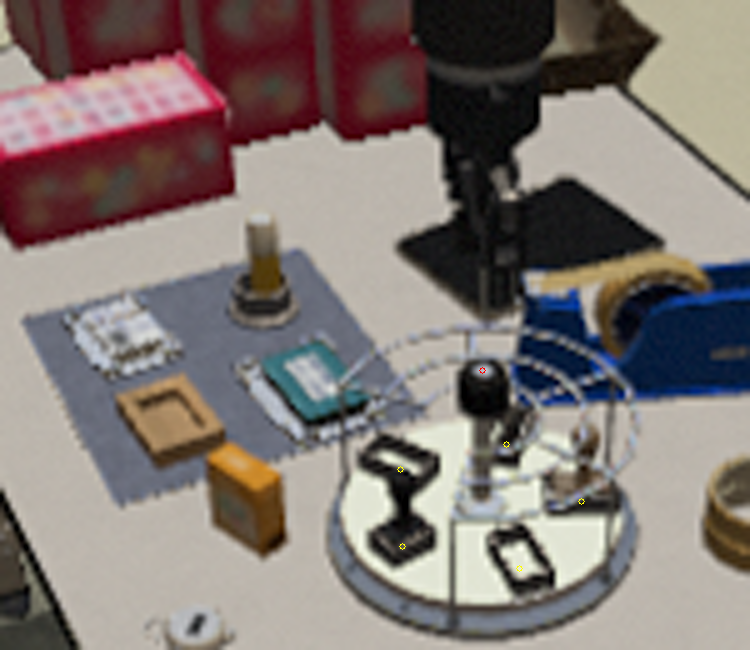

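The glue stands in the cup at c11 (262,265). The knob marker (482,370) and pocket markers fit. Gripping the knob.

move_arm --series '[[[0,0,-0.15],0,-0.6],[[0,0,-0.3],0,-0.6],[[0,0,-0.416],0,-0.6],[[0,0,-0.416],0,-0.6],[[0,0,-0.416],0,1],[[0,0,-0.416],0,1],[[0,0,-0.416],0,1],[[0,0,-0.416],0,1],[[0,0,-0.416],0,1],[[0,0,-0.416],0,1]]'

```text
t: 21.7
position: [0.6093, -0.0159, 0.1451]
eef_rot: [-0.0, 0.994, -0.107, 0.002]
force: [-1.2, -0.7, 7.1]
finger_gap: 0.0349
grip_force: 62.1
```

move_arm --series '[[[0,0,0],-0.04,1],[[0,0,0],-0.08,1],[[0,0,0],-0.12,1],[[0,0,0],-0.16,1],[[0,0,0],-0.2,1],[[0,0,0],-0.24,1],[[0,0,0],-0.28,1],[[0,0,0],-0.32,1],[[0,0,0],-0.36,1],[[0,0,0],-0.4,1]]'

```text
t: 22.7
position: [0.6093, -0.0159, 0.1451]
eef_rot: [-0.001, 0.74, -0.673, 0.002]
force: [-0.2, -1.2, 6.6]
finger_gap: 0.0349
grip_force: 62.1
```

move_arm --series '[[[0,0,0],-0.04,1],[[0,0,0],-0.08,1],[[0,0,0],-0.12,1],[[0,0,0],-0.16,1],[[0,0,0],-0.2,1],[[0,0,0],-0.24,1],[[0,0,0],-0.28,1],[[0,0,0],-0.32,1],[[0,0,0],-0.36,1],[[0,0,0],-0.4,1]]'

```text
t: 23.7
position: [0.6093, -0.0159, 0.1451]
eef_rot: [0.002, -0.203, 0.979, -0.0]
force: [-0.7, -1.2, 6.1]
finger_gap: 0.0349
grip_force: 62.1
```

move_arm --series '[[[0,0,0],-0.035,1],[[0,0,0],-0.067,1],[[0,0,0],-0.067,1],[[0,0,0],-0.067,1]]'

```text
t: 24.1
position: [0.6093, -0.0159, 0.1451]
eef_rot: [0.002, -0.101, 0.995, -0.0]
force: [-1.2, -1.8, 5.6]
finger_gap: 0.0345
grip_force: 62.1
```

```bash
python3 - <<'E'
from h import *
s=read_state(); print(s['position'],s['eef_rot'],s['joint_pos'].round(2))
a=snap('scene','s7'); b=snap('top','t7')
i=cv2.resize(a['frame'][130:220,210:310],None,fx=6,fy=6,interpolation=cv2.INTER_CUBIC)
def at(p): return tuple(((px(a,[p])[0]-[210,130]+.5)*6).astype(int).tolist())
for z in(.05,.101): cv2.circle(i,at([.531,-.0153,z]),3,(0,0,255),1)
cv2.imwrite('pics/c12.png',i)
E
```

```text
[ 0.60932242 -0.01587844  0.14510682] [ 2.11982938e-03 -1.01023802e-01  9.94881729e-01 -2.04970161e-04] [ 0.3   0.07 -0.07  0.   -1.42 -1.67]
```

View pics/c12.png

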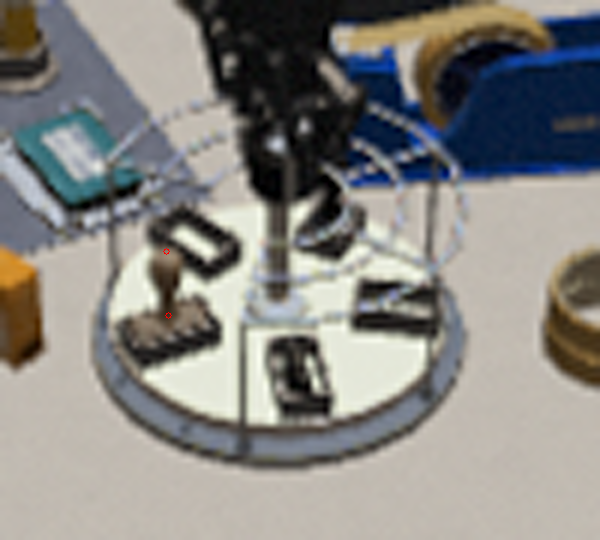

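The wide stamp now stands in the opening at c12 (167,290), where predicted. Releasing the knob and going to lift the stamp.

move_arm --series '[[[0,0,0],0,0],[[0,0,0],0,-0.5],[[0,0,0],0,-0.6],[[0,0,0.2],0,-0.6],[[0,0,0.32],0,-0.6],[[-0.15,0,0.32],-0.06,-0.5],[[-0.308,0,0.32],-0.06,-0.4],[[-0.308,0,0.32],-0.067,-0.4],[[-0.308,0,0.32],-0.067,-0.4]]'

```text
t: 25.1
position: [0.5309, -0.0155, 0.2226]
eef_rot: [0.001, 0.004, 1.0, 0.0]
force: [-0.7, -0.2, -0.5]
finger_gap: 0.0597
grip_force: 0.0
```

move_arm --series '[[[0,0,-0.15],0,-0.4],[[0,0,-0.3],0,-0.4],[[0,0,-0.42],0,-0.4],[[0,0,-0.548],0,-0.4],[[0,0,-0.548],0,-0.4]]'

```text
t: 25.6
position: [0.5289, -0.0159, 0.0795]
eef_rot: [-0.005, 0.004, 1.0, -0.001]
force: [-0.9, 0.2, -0.8]
finger_gap: 0.0597
grip_force: 0.0
```

move_arm --series '[[[0,0,0],0,1],[[0,0,0],0,1],[[0,0,0],0,1],[[0,0,0],0,1],[[0,0,0],0,1],[[0,0,0],0,1]]'

```text
t: 26.2
position: [0.5326, -0.0155, 0.0873]
eef_rot: [0.002, 0.004, 1.0, 0.0]
force: [1.0, 0.1, 5.7]
finger_gap: 0.0203
grip_force: 58.5
```

move_arm --series '[[[0,0,0.1],0,1],[[0,0,0.25],0,1],[[0,0,0.4],0,1],[[0,0,0.52],0,1],[[0,0,0.52],0,1],[[-0.07,0.16,0.52],0.04,1],[[-0.14,0.32,0.52],0.08,1],[[-0.21,0.48,0.52],0.12,1],[[-0.28,0.64,0.52],0.16,1],[[-0.378,0.9,0.52],0.2,1]]'

```text
t: 27.2
position: [0.4425, 0.1922, 0.2148]
eef_rot: [0.0, -0.308, 0.952, 0.0]
force: [1.5, 0.2, -1.4]
finger_gap: 0.0206
grip_force: 58.9
```

move_arm --series '[[[0,0,0],0.04,1],[[0,0,0],0.08,1],[[0,0,0],0.12,1],[[0,0,0],0.16,1],[[0,0,-0.1],0.2,1],[[0,0,-0.2],0.24,1],[[0,0,-0.25],0.28,1],[[0,0,-0.3],0.312,1],[[0,0,-0.3],0.312,1],[[0,0,-0.3],0.312,1]]'

```text
t: 28.2
position: [0.4436, 0.1911, 0.1401]
eef_rot: [0.0, 0.717, -0.697, 0.0]
force: [-1.0, 0.1, -0.7]
finger_gap: 0.0204
grip_force: 59.0
```

```bash
python3 - <<'E'
from h import *
s=read_state(); print(s['position'],s['eef_rot'],s['joint_pos'].round(2))
a=snap('scene','s8')
b=snap('top','t8')
i=cv2.resize(a['frame'][90:220,160:300],(600,557),interpolation=cv2.INTER_CUBIC)
cv2.imwrite('pics/c13.png',i)
E
```

```text
[0.4435813  0.19105353 0.14008217] [ 2.14385042e-04  7.16755084e-01 -6.97324960e-01  5.44236792e-05] [ 0.83 -0.27 -0.4   0.   -1.44 -0.8 ]
```

View pics/c13.png

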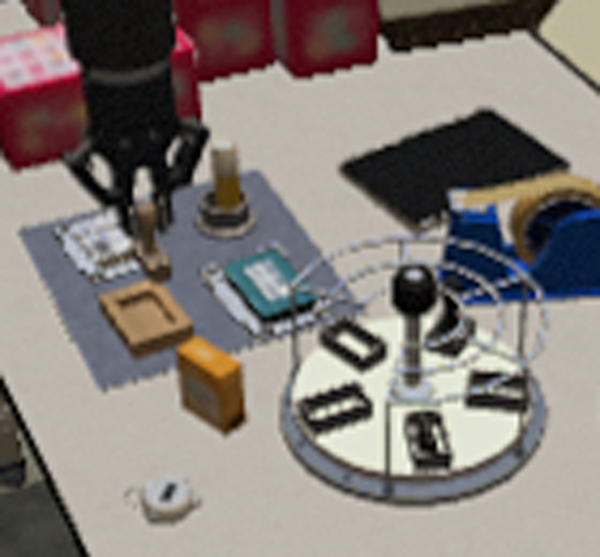

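The stamp is held upright, long side along y, at c13 (152,245), just beside the rest. The narrow stamp stays in its carousel pocket. Shift the last 20 mm and lower.

move_arm --series '[[[-0.026,0.081,0],0,1],[[-0.026,0.081,-0.1],0,1],[[-0.026,0.081,-0.18],0,1],[[-0.026,0.081,-0.24],0,1],[[-0.026,0.081,-0.28],0,1],[[-0.026,0.081,-0.296],0,1],[[-0.026,0.081,-0.296],0,1],[[-0.026,0.081,-0.296],0,1]]'

```text
t: 29.1
position: [0.4379, 0.2116, 0.0673]
eef_rot: [-0.001, 0.718, -0.696, 0.0]
force: [-0.3, -0.7, 4.3]
finger_gap: 0.0208
grip_force: 59.4
```

move_arm --series '[[[0,0,0],0,0.6],[[0,0,0],0,0.2],[[0,0,0],0,-0.2],[[0,0,0],0,-0.4],[[0,0,0],0,-0.4],[[0,0,0.15],0,-0.4],[[0,0,0.35],0,-0.4],[[0,0,0.55],0,-0.4],[[0,0,0.7],0,-0.4]]'

```text
t: 30.0
position: [0.4375, 0.2114, 0.2445]
eef_rot: [-0.001, 0.718, -0.696, 0.0]
force: [-0.3, 1.3, 1.1]
finger_gap: 0.0599
grip_force: 0.0
```

move_arm --series '[[[0.0,-0.2,0.1],0,-0.4],[[0.0,-0.4,0.1],0,-0.4],[[0,-0.6,0.1],0,-0.4],[[0,-0.8,0.1],0,-0.4],[[0,-1,0.1],0,-0.4],[[0,-1,0.1],0,-0.4],[[0,-1,0.1],0,-0.4]]'

```text
t: 30.7
position: [0.437, -0.0398, 0.2659]
eef_rot: [-0.0, 0.717, -0.698, -0.0]
force: [0.5, 0.0, 0.9]
finger_gap: 0.0596
grip_force: 0.0
```

move_arm --series '[[[0.0,-0.2,0.1],0,-0.4],[[0.0,-0.4,0.1],0,-0.4],[[0,-0.6,0.1],0,-0.4],[[0,-0.8,0.1],0,-0.4],[[0,-1,0.1],0,-0.4],[[0,-1,0.1],0,-0.4],[[0,-1,0.1],0,-0.4]]'

```text
t: 31.4
position: [0.4376, -0.2886, 0.2899]
eef_rot: [0.0, 0.717, -0.697, -0.001]
force: [-1.2, -0.0, 0.3]
finger_gap: 0.0601
grip_force: 0.0
```

```bash
python3 - <<'E'
from h import *
a=snap('scene','s9'); b=snap('top','t9')
i=cv2.resize(a['frame'][110:190,155:255],(480,384),interpolation=cv2.INTER_CUBIC)
j=cv2.resize(b['frame'][155:255,90:200],(422,384),interpolation=cv2.INTER_CUBIC)
cv2.imwrite('pics/c14.png',cv2.resize(np.hstack([i,j]),(798,340)))
E
```

```text
(no output)
```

View pics/c14.png

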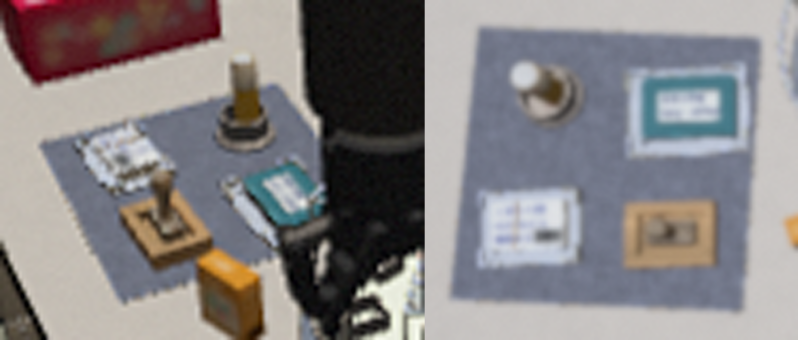

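All four are in place: stamp upright in the rest pocket at (668,235), glue in the cup (530,80), ink pad in its tray (688,105), labels in theirs (528,225). Handing in.

```bash
python3 -c "
from rig import *
print(sign_off())"
```

```text
the job is handed in; nothing more can be done
None
```

The job is handed in at about 31 s on the robot's clock. The last pictures showed the ink pad and labels in their trays, the glue stick in the cup and the wide stamp upright in the rest; the narrow stamp was left in the carousel, and the judge returned no verdict.

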